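# Hold the clip open over the order card

## Task

An order slip is about to be tucked onto the taller of the two standing cards: squeeze the big black spring clip open by its handles, lift it and bring it to that card, so that it gapes around the middle of the card's upright edge facing the robot, one jaw on either side, the jaw tips well past the edge and no part of the clip touching the card. Finish while holding it there in the air, still squeezed open and still; do not let go. Leave the cards and everything else standing where they are.

Things in the scene. Friction and masses are not known exactly. Their poses are not given: they have to be found in the camera images.
- clip: spring clip: big black plastic bag clip of clothes-peg kind, 135 mm long, 40 mm tall as it lies flat on its side on the counter, about 70 g. Origin: on its underside and middle line, between the hinges, at a steel spring post. x: along the middle line to the jaws (75 mm long, tips nearly meeting when shut), y: to its left, z: up. It starts with the jaws pointing more or less away from the robot.
- clip_grip (a point): point midway between the two handles, where to squeeze them: 38 mm behind the clip's origin (-x), 20 mm above its underside. The handles are upright plates 40 mm tall, 5 mm thick, running 60 mm back from the hinges in a V: shut, 51 mm over their outer faces here and 62 mm at the ends; squeezed fully they are parallel, 33 mm over the outer faces
- clip_left (a joint): angle of the clip's left half (+y) about its upright hinge: 0 shut, 0.24 rad squeezed to its hard stop (tips then gape 37 mm); above 0.15 counts as gaping. The spring resists with 5 N on each handle at first, 10 N at the stop, and snaps the clip shut when let go
- clip_right (a joint): the same for the right half (-y): 0 shut, 0.24 rad at the stop; both halves open alike when the handles are squeezed together along the clip's y
- clip_left_tip (a point): the inner end of the left jaw, 75 mm in front of the clip's origin, at half its height (20 mm above its underside)
- clip_right_tip (a point): the inner end of the right jaw, likewise
- card_tall: the taller card: a stiff white board 140 mm long, 4 mm thick, 130 mm high, standing upright on a dark steel foot (80 x 64 mm, 12 mm high; cheeks up to 30 mm high in the middle 60 mm of the card); its top is 142 mm above the counter, 0.7 kg, loose. Origin: underside of the foot, centre. x: along the card, away from the robot; y: across its thickness; z: up
- card_tall_edge (a point): middle of the taller card's upright edge that faces the robot: 70 mm from the card's origin along -x, 77 mm above the counter; axes as the card's
- card_short: the shorter card on the same kind of foot: 140 mm long, 80 mm high, top 92 mm above the counter; the two cards stand side by side, either may be on the left. Leave it alone
- table: the steel counter, top at z = 0
- ramekin: small white bowl, 68 mm across, 36 mm high, stands between clip and cards, in the way of low moves; origin underside centre
- squeeze_bottle: bottle, 52 mm across, 150 mm high, between and behind the cards; origin underside centre
- spice_jar: jar, 60 mm across, 90 mm high; origin underside centre
- pepper_mill: turned wooden mill, 54 mm across, 148 mm high; origin underside centre
- spoon: spoon lying flat, wooden handle and wire-rimmed metal bowl, about 200 mm long; origin on its underside, along its length
- bowl_small: steel bowl, 110 mm across, 45 mm high; origin underside centre
Mind the look-alikes: they are no part of the job. What is shaped like the card_tall but red is not meant.

How it is judged:
By the outcome, as a careful person would: the job done as asked, in the order asked, and still so for the second after the job is handed in, while the arm keeps its last pose, push and grip.
It also fails if it takes over 42 s, if anything falls off the work surface, if the arm or the gripper's body presses on something with over 40 N, if the wrist force passes 120 N, or if a joint passes its speed limit or range.

## Robot

A 6-joint arm with a two-finger parallel gripper is mounted at the origin on the work surface. World frame = base frame: x ahead of the robot, y to its left, z up, the work surface at z = 0. Lengths are in mm, angles in rad, forces in N, time in s.
With the tool pointing down it reaches from about 300 to 775 mm from the base axis. Payload 14.6 kg.
Tool frame: the origin (TCP) lies on the centre line of the jaws, within the pads' length; the fingertips stand 19 mm ahead of it and the grasp point (between the pads) is the TCP (bot.tip_reach is the distance from the TCP to the fingertips, in mm); y points along the fingers, x is the direction in which the jaws open and shut, and the axes are right-handed (so a half turn about y gives the same grasp; the last joint's range is limited). The gripper opens to 85 mm and grips with 20 to 120 N. Pads are 22 mm wide; open, the fingers measure 114 mm over their backs; the gripper's body (76 mm by 85 mm) begins 54 mm behind the grasp point. The pads swing forward as they close: fully open they stand 13 mm farther back than shut.
Start: joints at [-1.251, 0.3, 1.521, -0, 1.321, -0.067], TCP at [207.467, -509.359, 250.281] pointing down, gripper open.
Joint ranges: [-3.03, 3.03], [-0.79, 2.21], [0.23, 2.52], [-1.04, 4.18], [0, 3.07], [-2.55, 2.55]. Speed limits (rad/s): [2.22, 2.22, 2.57, 3.14, 3.14, 3.14].

## Interface

Orientations are given as a unit quaternion [w, x, y, z].
In Python, from rig import bot gives the robot as it stands. Calls block until the motion is done:
- bot.move_to(position, orientation): joint-space move of the TCP to a pose.
- bot.servo_line(position, attitude=None, speed=150, until_force=None): straight line of the TCP; attitude=None keeps the orientation; speed is the mean speed in mm/s. With until_force (N) it stops when the force on the tool has changed by that much, and returns True; else False.
- bot.move_joints(angles): joint-space move.
- bot.move_gripper(opening, grip_force=None): finger opening in mm; grip_force is the grip in N (None keeps the last); returns when the fingers have stopped.
- bot.dwell(seconds).
- bot.ik(position, orientation): joint angles nearest the present ones, or None.
- bot.read_state(): the state.
- bot.read_camera(name): name is "side" or "top"; returns a dict with "image" (400x640x3 uint8, blue, green, red), "depth" (400x640 float32, mm along the optical axis (not along the pixel's ray), 0 where there is no reading), "fovy" (degrees; the focal length in pixels is half the picture's height over the tangent of half this angle, whatever the lens; pixels are square), "cx", "cy" (the principal point, pixels), "eye" and "attitude" of the camera in the world. Camera axes: x right, y down, z forward; pixel columns grow to the right and rows downward; lengths in mm; the calibration is good to about 2 mm. A picture is of the moment at which its call begins.
A pose or a line that the arm cannot do raises bot.MotionError and nothing moves.
- bot.finish_job(): hands the job in, once; it reports no verdict.
The state is a dict: "clock": time; "joint_positions": joint angles; "qvel": joint speeds; "effort": joint torques, N m; "ee_pos": TCP position; "tool_rot": TCP orientation; "ft_force": force on the tool from outside, world axes, zero at the start; "moment": the same for the moment, N m; "grip_width": finger opening in mm.
Only numpy, scipy, OpenCV 4.12 (cv2) and the standard library are available. Lean on these libraries where they do the work, as an engineer would, in place of code of your own. Each camera call takes 0.05 s, during which the arm holds its last target.

## Working session

There is one attempt and no reset: what is moved stays moved. The work goes in short steps, each a Python script; the robot and the scene stay as the last script left them, time stands still between calls to the robot, and variables do not carry over. Pictures are saved under pics/ and viewed, and the job is handed in when it is done.

```bash
mkdir -p pics; ls; cat > h.py <<'E'
import numpy as np, cv2, pickle
from scipy.spatial.transform import Rotation as R
def q2R(q): return R.from_quat([q[1],q[2],q[3],q[0]]).as_matrix()
def R2q(M):
    q=R.from_matrix(M).as_quat(); return [q[3],q[0],q[1],q[2]]
def att(c):
    a=np.array(c["attitude"],float)
    return a if a.shape==(3,3) else q2R(a)
def px(c,u,v,d=None):
    u=np.asarray(u,float);v=np.asarray(v,float)
    if d is None: d=c["depth"][v.astype(int),u.astype(int)]
    f=200/np.tan(np.radians(c["fovy"])/2)
    p=np.stack([(u-c["cx"])/f*d,(v-c["cy"])/f*d,d],-1)
    return p@att(c).T+np.array(c["eye"])
def plane(c,u,v,z):
    a=px(c,u,v,np.ones(np.shape(u))); e=np.array(c["eye"]); r=a-e
    return e+r*((z-e[2])/r[...,2:3])
def proj(c,P):
    f=200/np.tan(np.radians(c["fovy"])/2)
    q=(np.asarray(P,float)-np.array(c["eye"]))@att(c)
    return np.stack([q[...,0]/q[...,2]*f+c["cx"],q[...,1]/q[...,2]*f+c["cy"]],-1)
E
python3 - <<'E'
from h import *; from rig import bot
for n in("side","top"):
    c=bot.read_camera(n); pickle.dump(c,open(n+"0.pkl","wb")); cv2.imwrite(f"pics/{n}0.png",c["image"])
    print(n,c["fovy"],c["cx"],c["cy"],c["eye"],c["attitude"])
s=bot.read_state();print(s["ee_pos"],s["tool_rot"],s["clock"],s["grip_width"],bot.tip_reach)
E
```

```text
pics
side 47.32375197879381 322.89813949008146 195.01879740351254 [ 432.38965153 -733.48046217  819.74395204] [-0.38478568  0.92071901 -0.05607835  0.03273696]
top 54.4537788197105 317.8475023318984 195.85809473685032 [ 348.85760677   -4.09184717 1088.71587923] [-0.08010636  0.7052291  -0.70190605  0.05968911]
[ 207.40070745 -509.19108902  249.78667854] [ 0.58699252 -0.58654565  0.39487997 -0.39430165] 0.1 85.21626382699654 19.0
```

View pics/side0.png

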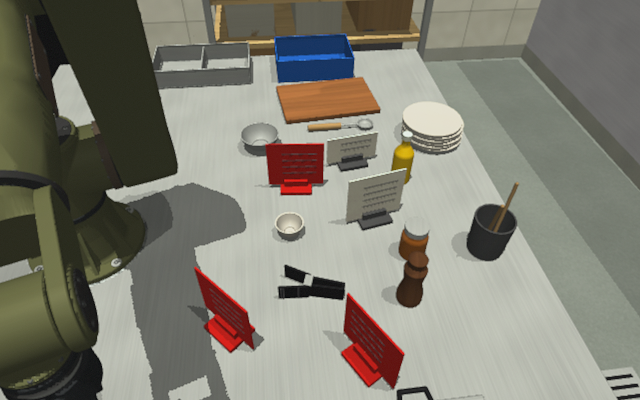

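View pics/top0.png

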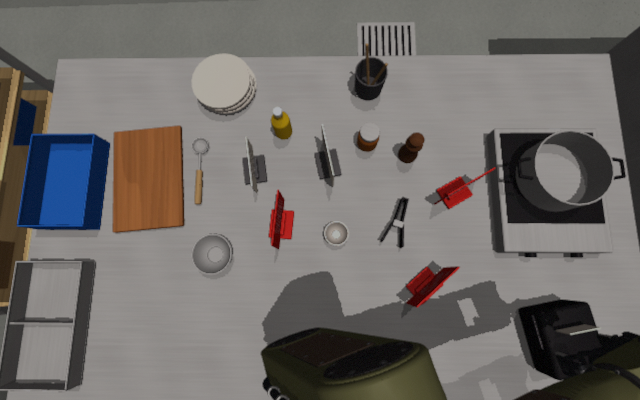

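```bash
python3 - <<'E'
from h import *
t=pickle.load(open("top0.pkl","rb"));s=pickle.load(open("side0.pkl","rb"))
a=t["image"][110:260,230:430];cv2.imwrite("pics/tc.png",cv2.resize(a,None,fx=4,fy=4,interpolation=cv2.INTER_CUBIC))
a=s["image"][110:310,240:440];cv2.imwrite("pics/sc.png",cv2.resize(a,None,fx=3,fy=3,interpolation=cv2.INTER_CUBIC))
E
```

```text
(no output)
```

View pics/tc.png

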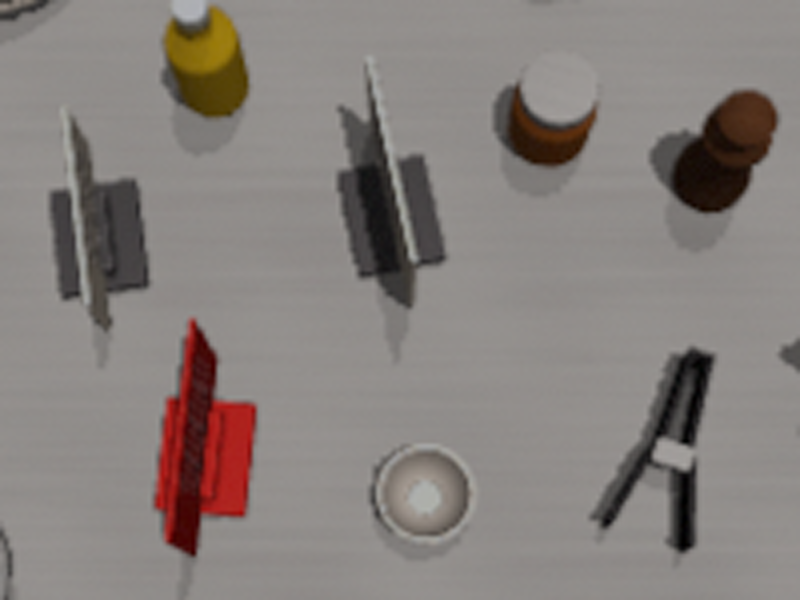

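View pics/sc.png

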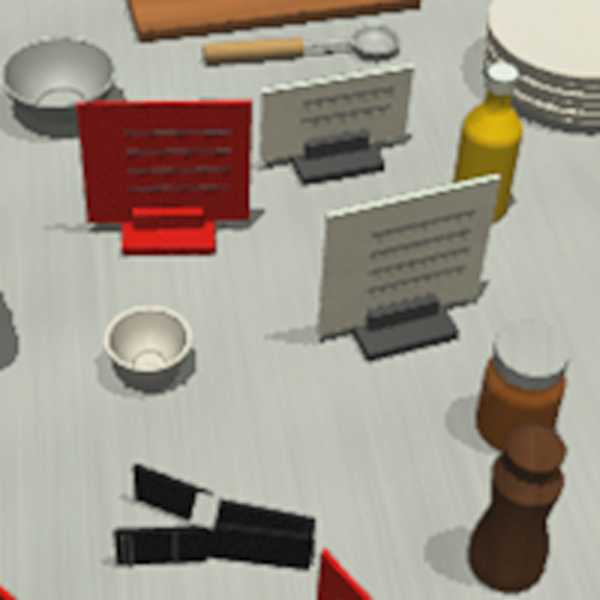

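White cards: top px (327,155) / side (376,200), which looks tall, and top (252,162) / side (352,150), which looks short. The red ones at top (281,220), (428,285) and (455,192) are look-alikes. The clip is at top px (398,222). Next I'll check the heights by depth and fit the poses.

```bash
python3 - <<'E'
from h import *
cs={n:pickle.load(open(n+"0.pkl","rb")) for n in("top","side")}
def cloud(c,u0,u1,v0,v1):
    v,u=np.mgrid[v0:v1,u0:u1]; u=u.ravel();v=v.ravel()
    P=px(c,u,v); k=c["depth"][v,u]>0
    return P[k],c["image"][v,u][k]
def rect(P):
    r=cv2.minAreaRect(P[:,:2].astype(np.float32)); return np.round(cv2.boxPoints(r),1).tolist(),r[1]
for n,boxA,boxB,boxC in (("top",(312,345,118,190),(240,272,130,195),(375,412,192,252)),("side",(340,412,165,235),(322,384,128,175),(272,350,258,304))):
    c=cs[n]
    for nm,b in (("tall?",boxA),("short?",boxB)):
        P,I=cloud(c,*b); k=P[:,2]>50
        print(n,nm,"zmax",np.percentile(P[:,2],99),P[:,2].max(),"n",k.sum()); 
        Q=P[k]; m=np.median(Q,0); x=Q[:,:2]-Q[:,:2].mean(0); 
        w=np.linalg.svd(x,full_matrices=False)[2][0]; w=w*np.sign(w[0]); l=x@w
        print("  dir deg",np.degrees(np.arctan2(w[1],w[0])),"mean",Q[:,:2].mean(0),"ends",np.percentile(l,[1,99]), "resid",np.std(x@[-w[1],w[0]]))
    P,I=cloud(c,*boxC); k=(P[:,2]>32)&(P[:,2]<50)
    Q=P[k]; print(n,"clip",k.sum(),"z",np.percentile(Q[:,2],[5,50,95]),rect(Q))
    # white strap/hinge
    kk=k&(I.min(1)>110); print("  bright",kk.sum(),P[kk].mean(0) if kk.sum() else None)
# table and ramekin check
c=cs["top"];print("table z",px(c,np.array([300,360,380]),np.array([270,260,270]))[:,2])
P,I=cloud(c,315,355,215,250);Q=P[P[:,2]>25];print("ramekin",(Q.max(0)+Q.min(0))/2,Q.max(0)-Q.min(0))
E
```

```text
top tall? zmax 142.6166054684112 145.83294188363095 n 199
  dir deg 12.224547822699673 mean [656.79526772   1.77667988] ends [-64.8291953   73.23573057] resid 1.345185710943775
top short? zmax 93.42985500166677 97.26707456050576 n 199
  dir deg 8.798666512007893 mean [643.22637979 211.7763864 ] ends [-67.74912075  69.88856899] resid 1.2044792241608222
top clip 270 z [33.90313692 39.53348707 42.98937594] ([[422.20001220703125, -199.5], [548.9000244140625, -239.10000610351562], [566.5999755859375, -182.60000610351562], [439.8999938964844, -143.0]], (59.1760139465332, 132.75579833984375))
  bright 58 [ 485.94155355 -189.91282961   40.2765154 ]
side tall? zmax 140.7058598862278 143.38070738292834 n 1841
  dir deg 31.322101652036352 mean [667.58803188  -6.46370885] ends [-68.9075688  144.90843363] resid 34.94410439810669
side short? zmax 100.48173809087054 142.88348006664057 n 680
  dir deg 23.27293012368948 mean [638.42162315 200.83049142] ends [-110.53982627   73.87411407] resid 22.356326809994908
side clip 558 z [32.71867938 38.17121333 40.9527055 ] ([[419.8999938964844, -204.5], [544.0999755859375, -248.39999389648438], [564.5, -190.5], [440.3999938964844, -146.60000610351562]], (61.44838333129883, 131.64418029785156))
  bright 90 [ 482.94531549 -191.17834328   39.37716402]
table z [1.73530802e+00 1.08871588e+03 1.92969105e-01]
ramekin [459.22094898 -22.64771303  32.69898418] [62.94827795 65.00283064 15.37688883]
```

```bash
cat > fit.py <<'E'
from h import *
from scipy.optimize import minimize
def cloud(c,u0,u1,v0,v1):
    v,u=np.mgrid[v0:v1,u0:u1]; u=u.ravel();v=v.ravel()
    P=px(c,u,v); k=(c["depth"][v,u]>0)
    return P[k],c["image"][v,u][k]
def seg(p,a,b):
    a=np.array(a,float);b=np.array(b,float);d=b-a;t=np.clip((p-a)@d/(d@d),0,1)
    return np.linalg.norm(p-a-t[:,None]*d,axis=1)
def fitclip(Q,x0,th=0.):
    def cost(q):
        c,s=np.cos(q[2]),np.sin(q[2]); l=(Q[:,:2]-q[:2])@np.array([[c,-s],[s,c]])
        o=[]
        for g in(1,-1):
            o.append(seg(l,(0,g*13.5),(-58,g*28)));o.append(seg(l,(0,g*13.5),(73,g*4)))
        return np.mean(np.minimum(np.min(o,0),8)**2)
    best=min((minimize(cost,[x0[0]+dx,x0[1],x0[2]+da],method="Nelder-Mead",options=dict(maxiter=2000)) for dx in(-10,0,10) for da in(-.15,0,.15)),key=lambda r:r.fun)
    return best.x,best.fun
E
python3 - <<'E'
from fit import *
cs={n:pickle.load(open(n+"0.pkl","rb")) for n in("top","side")}
for n,b in(("top",(375,412,192,252)),("side",(272,350,258,304))):
    P,I=cloud(cs[n],*b);k=(P[:,2]>36)&(P[:,2]<46);q,f=fitclip(P[k],[486,-190,-.3]);print(n,q,f,k.sum())
    c,s=np.cos(q[2]),np.sin(q[2]);l=(P[k][:,:2]-q[:2])@np.array([[c,-s],[s,c]]);print(np.percentile(l[:,0],[0,1,99,100]))
    h=l[:,0]<-48; print("rear y",np.percentile(l[h,1],[1,99])," at-38",np.percentile(l[abs(l[:,0]+38)<4,1],[1,99]))
# card top
c=cs["top"];P,I=cloud(c,312,345,118,190);Q=P[P[:,2]>134]
w=np.linalg.svd(Q[:,:2]-Q[:,:2].mean(0),full_matrices=False)[2][0];w*=np.sign(w[0]);l=(Q[:,:2]-Q[:,:2].mean(0))@w
print("card top",np.degrees(np.arctan2(w[1],w[0])),Q.mean(0),l.min(),l.max(),len(Q))
print("near end",Q[:,:2].mean(0)+w*l.min(),"far",Q[:,:2].mean(0)+w*l.max())
# side camera: top edge in side picture
c=cs["side"];P,I=cloud(c,340,412,165,240);Q=P[(P[:,2]>40)&(P[:,2]<143)&(I.min(1)>80)&(abs(P[:,1])<60)&(P[:,0]<760)]
A=Q[:,:2]-np.median(Q[:,:2],0);A=A[abs(A[:,1]-.2*A[:,0])<15]
w=np.linalg.svd(A-A.mean(0),full_matrices=False)[2][0];w*=np.sign(w[0]);m=A.mean(0)+np.median(Q[:,:2],0);l=(A-A.mean(0))@w
print("side face",np.degrees(np.arctan2(w[1],w[0])),m,m+w*np.percentile(l,.5),m+w*np.percentile(l,99.5))
# obstacles near grip
P,I=cloud(cs["top"],340,470,170,310);g=np.array([449,-178])
k=(P[:,2]>15);Q=P[k];d=np.linalg.norm(Q[:,:2]-g,axis=1);red=(I[k][:,2]>100)&(I[k][:,0]<60)
i=np.argsort(np.where(red,d,1e9))[:3];print("red near",Q[i],d[i])
# manual pixel check at z=40
print(plane(cs["top"],np.array([378.5,402.5,405]),np.array([240.5,247.5,198]),40))
E
```

```text
top [ 4.84751355e+02 -1.88187280e+02 -3.05291630e-01] 13.000789080012868 238
[-56.37605596 -55.03622236  74.34771475  76.41820386]
rear y [-29.35565549  28.67043894]  at-38 [-26.23329474  25.94699469]
side [ 4.83454944e+02 -1.92864363e+02 -3.10074366e-01] 12.030681994439973 414
[-56.79720873 -54.92346712  74.90175778  75.67443539]
rear y [-30.54550043  30.59758448]  at-38 [-25.87656899  27.80511882]
card top 12.025986398164463 [661.55601709   1.90999183 141.32864249] -69.1008641441947 71.46727889379007 94
near end [593.97169564 -12.4875399 ] far [731.45481806  16.80057863]
side face 11.896162788333069 [659.54085223  -4.02797862] [593.11682538 -18.02107053] [729.18742737  10.64398532]
red near [[ 361.06003619 -256.64095561   16.83210671]
 [ 355.74786613 -251.36607005   15.52440883]
 [ 361.11261465 -262.27236602   15.62314825]] [117.97388327 118.65302654 121.76216234]
[[ 437.60077528 -136.32945282   40.        ]
 [ 419.32814832 -199.60667847   40.        ]
 [ 553.75437745 -211.1134486    40.        ]]
```

```bash
cat >> h.py <<'E'
def toolq(yaw,flip=False):  # fingers down, jaws along clip y
    x=np.array([-np.sin(yaw),np.cos(yaw),0])*(-1 if flip else 1); y=np.array([0,0,-1.])
    return R2q(np.stack([x,y,np.cross(x,y)],1))
E
python3 - <<'E'
from h import *; from rig import bot
yaw=-.308;g=[447.8,-179.]
yc=np.radians(12)
for f in(0,1):
    print(f,bot.ik([*g,200],toolq(yaw,f)),bot.ik([515,-31,80],toolq(yc,f)))
f=min((0,1),key=lambda f:abs(np.array(bot.ik([*g,200],toolq(yaw,f)))[5]))
print("flip",f)
bot.move_to([*g,200],toolq(yaw,f))
bot.servo_line([*g,100],speed=150)
for n in("side","top"):
    c=bot.read_camera(n);pickle.dump(c,open(n+"1.pkl","wb"))
    v,u=(240,240) if n=="side" else (150,340)
    u0,v0=(220,180) if n=="side" else (320,150)
    cv2.imwrite(f"pics/{n}1.png",cv2.resize(c["image"][v0:v0+140,u0:u0+180],None,fx=4,fy=4,interpolation=cv2.INTER_CUBIC))
s=bot.read_state();print(s["ee_pos"],s["clock"])
E
```

```text
0 [-4.56242507e-01  1.99813951e-01  1.76902455e+00 -4.44089210e-16
  1.17275415e+00 -1.71903883e+00] [-1.31120824e-01  4.37562214e-01  1.77199212e+00 -4.44089210e-16
  9.32038321e-01 -1.91135666e+00]
1 [-4.56242507e-01  1.99813951e-01  1.76902455e+00 -4.44089210e-16
  1.17275415e+00  1.42255382e+00] [-0.13112082  0.43756221  1.77199212  0.          0.93203832  1.23023599]
flip 1
[ 448.22983373 -179.29115872  100.9833305 ] 2.5417
```

View pics/side1.png

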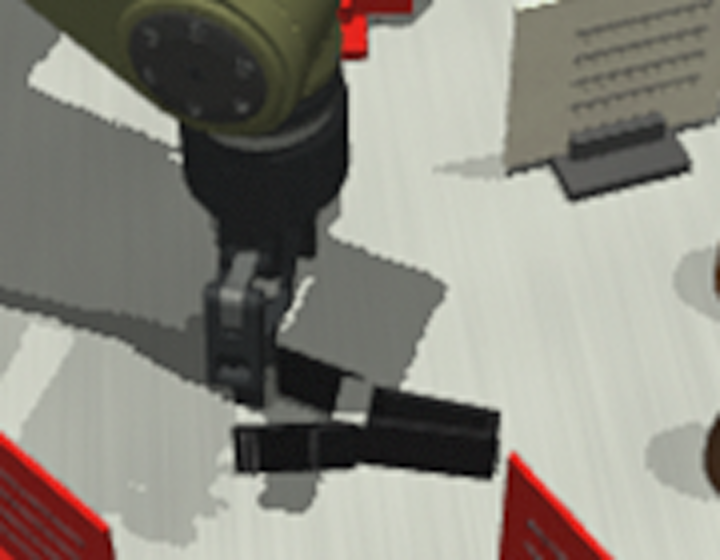

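View pics/top1.png

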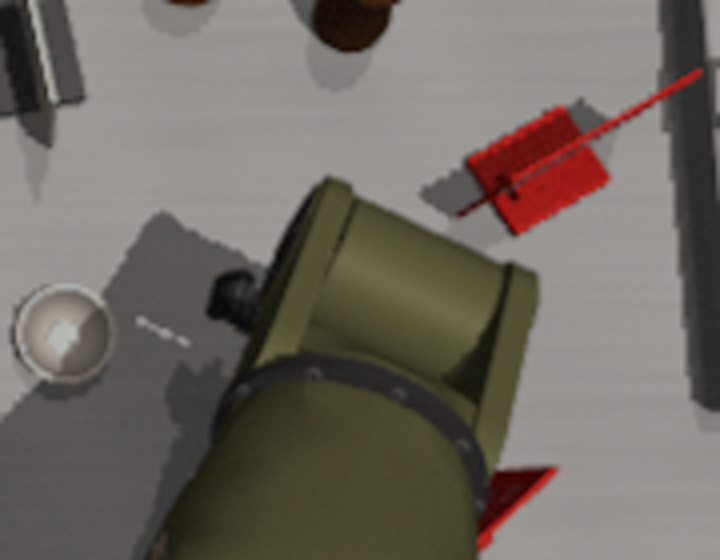

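The gripper hangs over the handles with the finger near side crop (235,340), in line with the clip. The top view is hidden by the arm. Descending.

```bash
python3 - <<'E'
from h import *; from rig import bot
yaw=-.308;g=[447.8,-179.]
print(bot.servo_line([*g,25],speed=90,until_force=12))
s=bot.read_state();print(s["ee_pos"],s["ft_force"],s["clock"])
c=bot.read_camera("side");pickle.dump(c,open("side2.pkl","wb"))
print(proj(c,[*g,25]))
cv2.imwrite("pics/side2.png",cv2.resize(c["image"][230:330,240:380],None,fx=5,fy=5,interpolation=cv2.INTER_CUBIC))
E
```

```text
False
[ 448.10311034 -179.13550587   25.45695503] [ 0.69350539  0.02484352 -0.33817484] 3.525
[289.48292861 280.54618236]
```

View pics/side2.png

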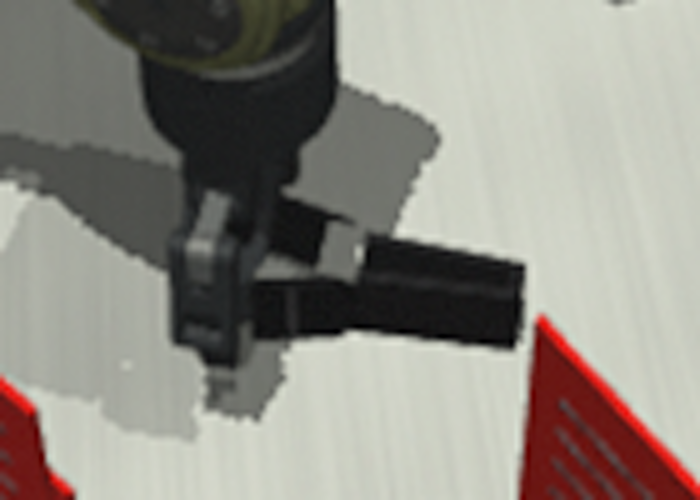

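```bash
python3 - <<'E'
from h import *
c=pickle.load(open("side2.pkl","rb"));c0=pickle.load(open("side0.pkl","rb"))
g=np.array([447.9,-179.1,25]);y=np.array([.303,.953,0]);x=np.array([.953,-.303,0])
for d in(45,57):
  for e in(-11,0,11): print(d,e,(proj(c,g-d*y+e*x)-[240,230])*5)
print("handle outer face at grip",(proj(c,g-25*y)-[240,230])*5,"end",(proj(c,g-31*y-22*x)-[240,230])*5)
# depth points of finger
for u,v in((182,300),(210,300),(238,300)): 
  p=px(c,240+u/5,230+v/5);print(p,(p-g)@x,(p-g)@y)
E
```

```text
45 -11 [195.42889146 340.17359632]
45 0 [222.02005556 344.62684085]
45 11 [248.68457247 349.09236983]
57 -11 [188.05052179 365.63275663]
57 0 [214.87797157 370.16268169]
57 11 [241.78011307 374.70521875]
handle outer face at grip [233.6363251  303.09397583] end [177.61854939 306.70089772]
[ 420.64790053 -246.78900086   96.09994703] -5.461483535697441 -72.76500396018695
[ 430.99238764 -250.90306581  100.41484883] 5.6433743596202355 -73.55132826334498
[ 441.47158929 -241.29563378   84.24582394] 12.719001631123863 -61.22024743365733
```

```bash
python3 - <<'E'
from h import *; from rig import bot
bot.move_gripper(30,grip_force=50)
s=bot.read_state();print(s["grip_width"],s["ft_force"],s["clock"])
bot.dwell(.3)
s=bot.read_state();print(s["grip_width"],s["ft_force"],s["moment"])
c=bot.read_camera("side");pickle.dump(c,open("side3.pkl","wb"))
cv2.imwrite("pics/side3.png",cv2.resize(c["image"][230:330,240:380],None,fx=5,fy=5,interpolation=cv2.INTER_CUBIC))
E
```

```text
30.573321851935148 [-2.1034474   1.09316675 11.81059125] 4.1417
31.020825690489367 [-1.75961739  1.24568764 11.44825183] [ 0.22783134  0.17107142 -0.02684895]
```

View pics/side3.png

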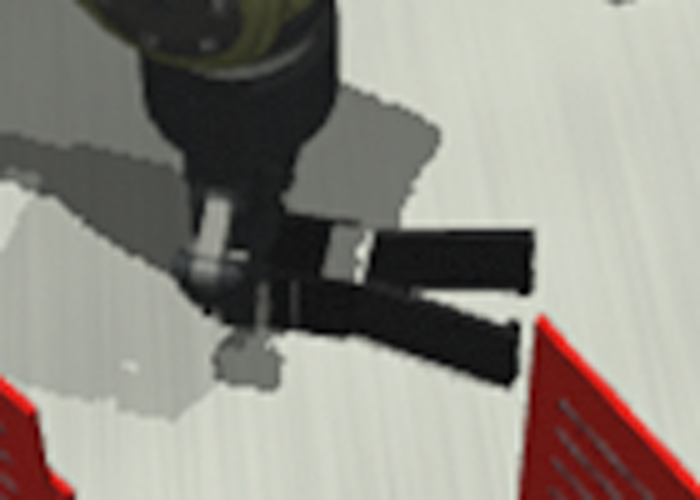

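```bash
python3 - <<'E'
from fit import *; from rig import bot
c0=pickle.load(open("top0.pkl","rb"))
P,I=cloud(c0,415,500,155,215);k=(P[:,2]>15)&(I[:,2]>90)&(I[:,0]<60);Q=P[k]
print("red card dist from jaw tip",np.linalg.norm(Q[:,:2]-[550,-232],axis=1).min())
bot.move_gripper(15,grip_force=50)
p=[447.8,-179.]
bot.servo_line([*p,35],speed=40)
bot.dwell(.2)
s=bot.read_state();print(s["grip_width"],s["ft_force"],s["clock"])
bot.servo_line([*p,210],speed=120)
bot.dwell(.2)
s=bot.read_state();print(s["grip_width"],s["ft_force"],s["ee_pos"],s["clock"])
for n in("side","top"):
    c=bot.read_camera(n);pickle.dump(c,open(n+"4.pkl","wb"));cv2.imwrite(f"pics/{n}4.png",c["image"])
E
```

```text
red card dist from jaw tip 63.12745289739238
29.868458875050116 [ 0.46676331  0.33373581 -1.26466196] 5.3083
30.09525877180871 [-0.02457864 -0.70073136 -0.55715489] [ 447.7269687  -178.98195342  209.68903454] 7.1167
```

View pics/side4.png

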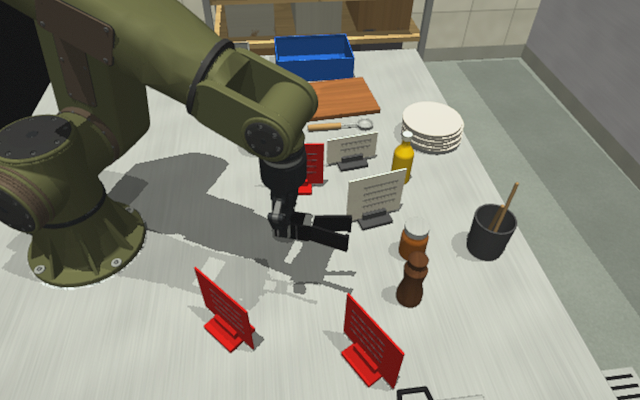

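View pics/top4.png

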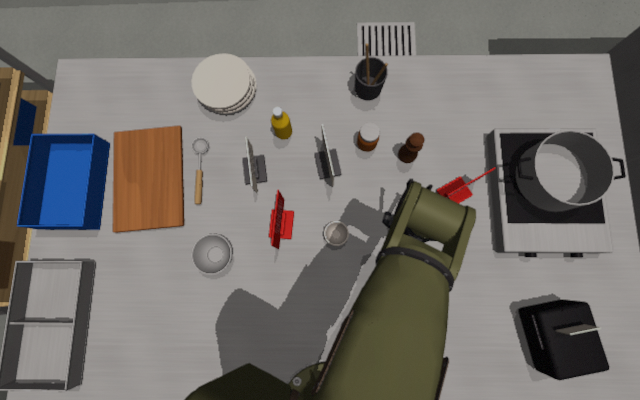

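Clip lifted and gaping. The jaws are at side px (350,225) and (348,243). Next I'll measure the tips from the enlarged crop.

```bash
python3 - <<'E'
from h import *
c=pickle.load(open("side4.pkl","rb"))
cv2.imwrite("pics/side4c.png",cv2.resize(c["image"][195:265,260:360],None,fx=7,fy=7,interpolation=cv2.INTER_CUBIC))
E
```

```text
(no output)
```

View pics/side4c.png

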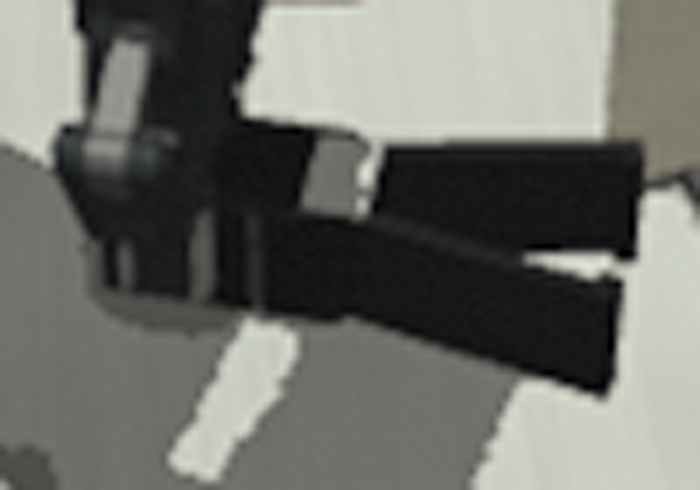

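```bash
python3 - <<'E'
from h import *
c=pickle.load(open("side4.pkl","rb"));g=np.array([447.7,-179,209.7]);X=np.array([.953,-.303,0]);Y=np.array([.303,.953,0]);Z=np.array([0,0,1.])
def loc(p): return np.round([(p-g)@X,(p-g)@Y,(p-g)@Z],1)
for n,u,v in(("R top",610,293),("R bot",597,383),("R mid",600,340),("L top",630,155),("L bot",622,240),("L mid",625,200),("R outer near hinge top",360,225),("R near hinge bot",350,310),("L near hinge top",395,160)):
    print(n,loc(px(c,260+u/7,195+v/7)))
# predicted pixel (crop) for the ideal pose: right tip outer corners etc
for d in(0,-5): 
  for nm,q in(("Rtop in",(113,-18.5,15)),("Rbot in",(113,-18.5,-25)),("Ltop in",(113,18.5,15)),("Lbot in",(113,18.5,-25))):
    p=g+q[0]*X+q[1]*Y+(q[2]+d)*Z; print(d,nm,(proj(c,p)-[260,195])*7)
E
```

```text
R top [114.1 -24.9  10.6]
R bot [113.2 -30.6 -17.7]
R mid [113.  -29.   -2.8]
L top [112.8  20.8  11.5]
L bot [112.9  17.2 -17.3]
L mid [112.8  16.4  -0.9]
R outer near hinge top [ 49.5 -13.7   9.1]
R near hinge bot [ 47.3 -16.  -21.7]
L near hinge top [54.4  7.2 11.9]
0 Rtop in [610.01909727 261.06545787]
0 Rbot in [601.45676096 364.13731951]
0 Ltop in [630.54982281 152.20707034]
0 Lbot in [621.56563918 255.72544758]
-5 Rtop in [608.91542465 274.35126997]
-5 Rbot in [600.4279097  376.52244555]
-5 Ltop in [629.39289473 165.53753222]
-5 Lbot in [620.4847546  268.17971423]
```

```bash
python3 - <<'E'
from h import *; from rig import bot
yc=np.radians(12);d=np.array([np.cos(yc),np.sin(yc)]);e=np.array([593.7,-13.]);q=toolq(yc,1)
pre=e-(83+75)*d
bot.move_to([*pre,210],q)
bot.servo_line([*pre,82],speed=120)
bot.servo_line([*(e-(83+45)*d),82],speed=60)
s=bot.read_state();print(s["grip_width"],s["ft_force"],s["ee_pos"],s["clock"])
for n in("side","top"):
    c=bot.read_camera(n);pickle.dump(c,open(n+"5.pkl","wb"))
    u0,v0=(270,140) if n=="side" else (270,100)
    cv2.imwrite(f"pics/{n}5.png",cv2.resize(c["image"][v0:v0+120,u0:u0+160],None,fx=5,fy=5,interpolation=cv2.INTER_CUBIC))
E
```

```text
30.045000904962713 [-0.64167399 -0.02431803 -0.16622046] [468.33700121 -39.51141535  81.79677316] 9.675
```

View pics/side5.png

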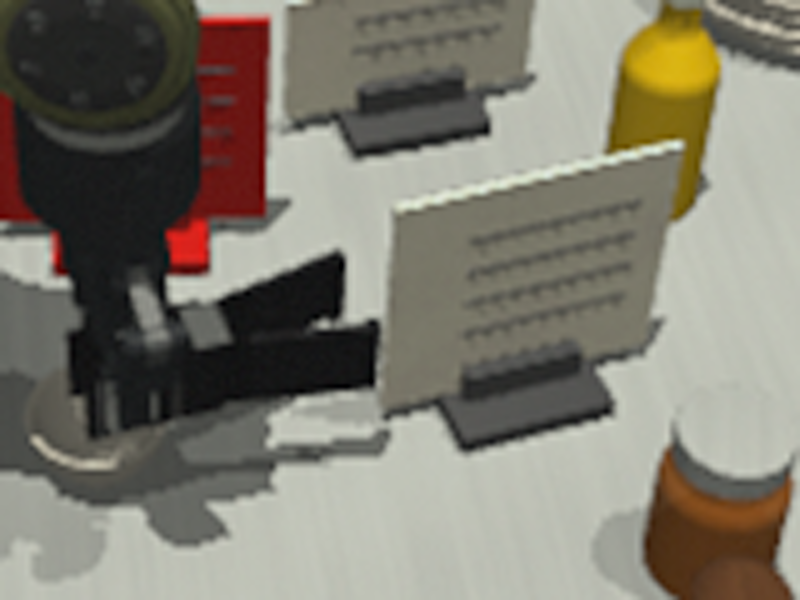

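View pics/top5.png

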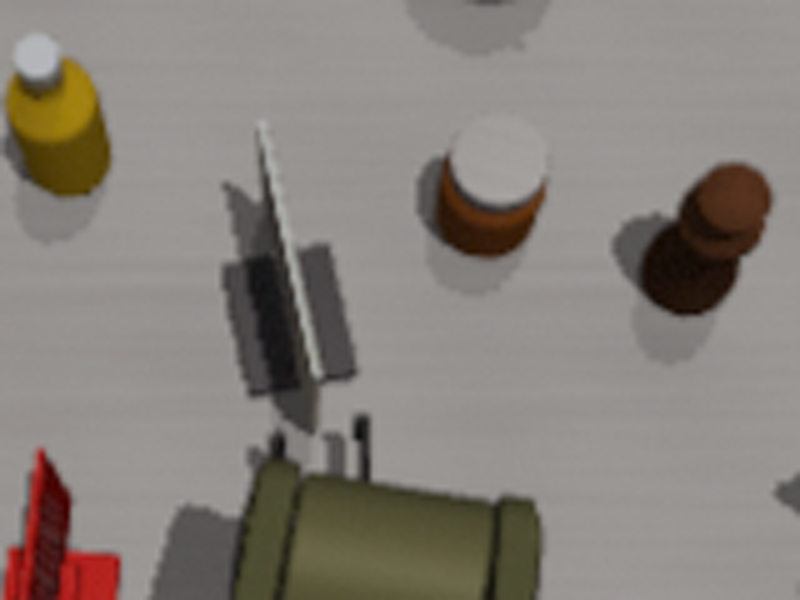

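```bash
python3 - <<'E'
from h import *
c=pickle.load(open("top5.pkl","rb"));s=pickle.load(open("side5.pkl","rb"))
yc=np.radians(12);X=np.array([np.cos(yc),np.sin(yc),0]);Y=np.array([-np.sin(yc),np.cos(yc),0])
o=np.array([468.3,-39.5,81.8])
def L(n,p):print(n,np.round(p,1),"local",np.round([(p-o)@X,(p-o)@Y],1))
up=lambda u,v,z:plane(c,270+u/5,100+v/5,z)
L("L in",up(285,437,97));L("R in",up(355,420,97));L("R out",up(370,418,97))
L("card edge top",up(318,380,142));L("card bottom",up(314,432,12));L("card far top",up(262,122,142))
us=lambda u,v:px(s,270+u/5,140+v/5)
L("side Rtip",us(372,350));L("side Ltip",us(338,280));L("side card edge face",us(397,300));L("side card face far",us(640,250))
E
```

```text
L in [570.4   1.7  97. ] local [108.5  19.1]
R in [579.6 -34.9  97. ] local [109.8 -18.6]
R out [580.7 -42.7  97. ] local [109.2 -26.5]
card edge top [589.7 -15.  142. ] local [123.8  -1.3]
card bottom [592.3 -14.3  12. ] local [126.6  -1.1]
card far top [726.8  13.8 142. ] local [264.   -1.6]
side Rtip [583.1 -43.4  80.3] local [111.4 -27.7]
side Ltip [573.8  -2.3  84.9] local [110.9  14.5]
side card edge face [598.1 -19.7  86.6] local [131.1  -7.6]
side card face far [719.4   8.6  78. ] local [255.6  -5.2]
```

Both cameras put the card 1.5 mm right of the jaws' middle line and the tips about 16 mm short of the edge. I'll correct sideways, then advance 45 mm.

```bash
python3 - <<'E'
from h import *; from rig import bot
yc=np.radians(12);d=np.array([np.cos(yc),np.sin(yc)]);n=np.array([-d[1],d[0]]);e=np.array([593.7,-13.])-1.5*n
bot.servo_line([*(e-(83+45)*d),82],speed=30)
print(bot.servo_line([*(e-83*d),82],speed=40,until_force=6))
bot.dwell(.4)
s=bot.read_state();print(s["grip_width"],s["ft_force"],s["ee_pos"],s["clock"])
for nm in("side","top"):
    c=bot.read_camera(nm);pickle.dump(c,open(nm+"6.pkl","wb"))
    u0,v0=(270,140) if nm=="side" else (270,100)
    cv2.imwrite(f"pics/{nm}6.png",cv2.resize(c["image"][v0:v0+120,u0:u0+160],None,fx=5,fy=5,interpolation=cv2.INTER_CUBIC))
E
```

```text
False
30.277654567207673 [-0.64711936 -0.33390962 -0.31938942] [512.79949533 -31.74755137  82.00948663] 11.7
```

View pics/side6.png

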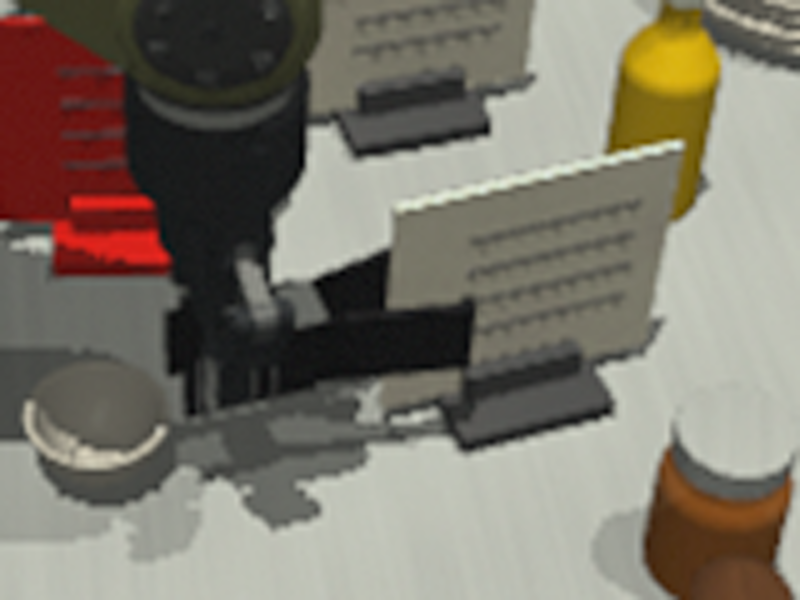

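View pics/top6.png

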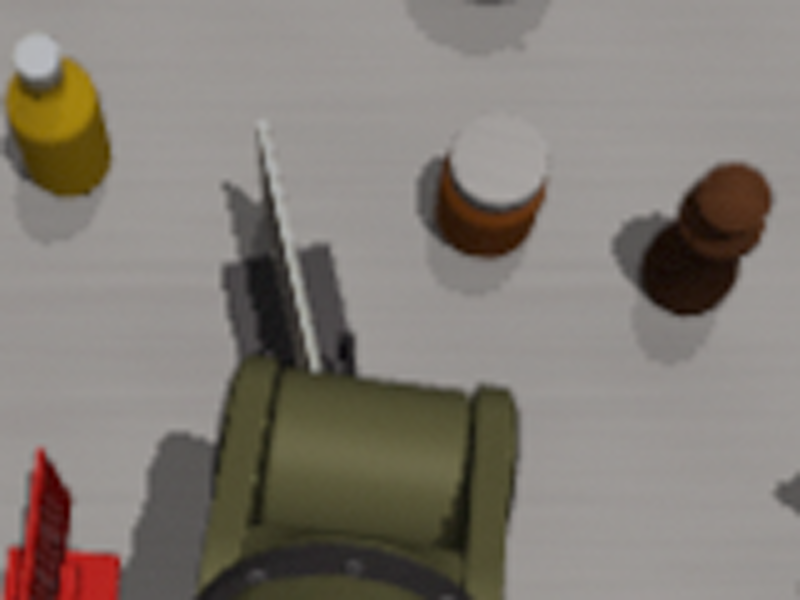

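```bash
python3 - <<'E'
from h import *
t=pickle.load(open("top6.pkl","rb"));s=pickle.load(open("side6.pkl","rb"));s0=pickle.load(open("side0.pkl","rb"))
yc=np.radians(12);X=np.array([np.cos(yc),np.sin(yc),0]);Y=np.array([-np.sin(yc),np.cos(yc),0]);o=np.array([512.8,-31.7,82])
def L(n,p):print(n,np.round(p,1),"local",np.round([(p-o)@X,(p-o)@Y],1))
us=lambda u,v:px(s,270+u/5,140+v/5)
for u,v in((465,308),(465,335),(462,362),(420,340)):L("R jaw",us(u,v))
for u,v in((400,240),(400,295),(520,250),(640,250)):L("card",us(u,v))
L("Rtip top in",plane(t,270+338/5,100+335/5,97))
L("card edge line top",plane(t,270+318/5,100+368/5,142))
w=lambda c:c["image"][165:235,378:412].astype(int)
print("card image change",np.abs(w(s)-w(s0)).mean())
E
```

```text
R jaw [625.5 -36.5  95.3] local [109.3 -28.1]
R jaw [627.3 -35.3  76.4] local [111.3 -27.3]
R jaw [626.5 -38.3  61.9] local [109.8 -30.1]
R jaw [606.4 -36.1  76.5] local [ 90.7 -23.8]
card [598.  -16.5 121.3] local [86.5 -2.9]
card [600.3 -15.5  85.4] local [89.  -2.3]
card [656.7  -6.   98.7] local [146.2  -4.8]
card [718.8   7.   79.6] local [209.6  -5. ]
Rtip top in [625.6 -26.1  97. ] local [111.5 -18. ]
card edge line top [595.9 -15.  142. ] local [84.7 -1. ]
card image change 0.5600840336134454
```

The card lies between the jaws and centred. The tips are about 28 mm past the edge, the jaw mid-height is about 78 mm and the contact force is about 0. Handing in.

```bash
python3 - <<'E'
from rig import bot
bot.dwell(.3);s=bot.read_state();print(s["clock"],s["ft_force"],abs(s["qvel"]).max() if hasattr(s["qvel"],"max") else s["qvel"])
bot.finish_job()
E
```

```text
12.1 [-1.24238125  0.33766085 -0.14110597] 0.001484337888034979
the job is handed in; nothing more can be done
```

I squeezed the black clip open, lifted it and brought it to the tall white card. I handed the job in at about 12 s with the clip held still and open around the middle of the card's near edge.

**Last checks:**
- **Position:** the tips are about 28 mm past the edge, and the jaws' mid-height is about 78 mm against a target of 77 mm.
- **Clearance:** I measured the card within about 1 mm of the jaws' middle line. That leaves an estimated 10 mm on each side.
- **Contact:** the wrist force stayed near zero, about 1 N at most. The tall card's picture was unchanged from the start, and the other cards and the ramekin look untouched.

**Didn't quite agree:**
- The side camera reads about 3 mm towards the robot's right (-y) compared with the top camera. I allowed for that using the gripper's own known position.
- The gripper reported an opening of 30 mm where the squeezed handles should measure 33 mm. I took that to be pads giving a little, since the pictures show the clip fully open.
- At the final pose the left jaw was hidden behind the card and the arm. I inferred its position from the view taken just before the last 45 mm advance.

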